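Lock the shelf beam with its ball-lock pin

ROBOT

A 6-joint arm with a two-finger parallel gripper is mounted at the origin on the work surface. World frame = base frame: x ahead of the robot, y to its left, z up, the work surface at z = 0. Lengths are in m, angles in rad, forces in N, time in s.
With the tool pointing down it reaches from about 0.3 to 0.875 m from the base axis. Payload 4.2 kg.
Tool frame: the origin (TCP) lies midway between the tips of the shut fingers; the grasp point (between the pads) lies 19 mm behind it; z points along the fingers, y is the direction in which the jaws open and shut (so a half turn about z gives the same grasp; the last joint's range is limited). The gripper opens to 85 mm and grips with 20 to 120 N. Pads are 22 mm wide; open, the fingers measure 114 mm over their backs; the gripper's body (76 mm by 85 mm) begins 54 mm behind the grasp point. The pads swing forward as they close: fully open they stand 13 mm farther back than shut.
Start: joints at [1.226, 0.32, 1.565, -0, 1.257, -0.02], TCP at [0.183, 0.545, 0.231] pointing down, gripper open.
Joint ranges: [-3.11, 3.11], [-0.84, 2.01], [0.21, 2.61], [-1.34, 4.49], [0.05, 2.63], [-2.56, 2.56]. Speed limits (rad/s): [2.57, 2.57, 3.14, 3.14, 3.14, 3.14].

INTERFACE

Orientations are given as a 3x3 rotation matrix whose columns are the frame's x, y, z axes.
In Python, from plant import r, read_camera, get_calibration, finder gives the robot as it stands.
- The arm moves only by the tool jog_arm, never from a script. Its argument "rows" is a list of rows, each a list of 6 numbers: the shift along the tool's x, y, z each as a share of 300 mm, from -1 to 1, then the turn, a rotation vector about the tool's x, y, z each as a share of 180 degrees, from -1 to 1. A call has exactly 8 rows; each row is the pose to reach, as a shift and turn from the pose commanded when the call began, along the tool's axes at that moment, turning the shorter way round; what a row does not reach only later rows make up. A row lasts 1/8 s, in which the tool goes at most 62.5 mm and 10.7 degrees, less where a joint would pass 70% of its speed; a pose out of reach is approached as far as the arm can. A call with a number of a shift or a turn outside -1 to 1 is refused whole. A call with a gripper value outside its range is refused whole. "fingers" is the opening, from 0 (shut) to 1 (fully open), set as the call begins (left out, the last holds). The fingers move at their own pace and stop on an object; "force" is the grip in N (left out, the last holds). Time passes only in rows, so rows that repeat a pose let the fingers close, or fill a call up. It gives the time, the measured TCP pose, the force and the opening at its end, in the units of the state.
- r.observe(): the state, without advancing time (a new reading comes with each control period).
- read_camera(name): name is "side" or "top"; returns (picture, depth): 400x640x3 uint8, red, green, blue; 400x640 float32, m along the optical axis (not along the pixel's ray), 0 where there is no reading.
- get_calibration(name): a dict with "fovy" (degrees; the focal length in pixels is half the picture's height over the tangent of half this angle, whatever the lens; pixels are square), "cx", "cy" (the principal point, pixels), "pose" (4x4, takes a point from camera to world coordinates). Camera axes: x right, y down, z forward; pixel columns grow to the right and rows downward; lengths in m; the calibration is good to about 2 mm. A picture is of the moment at which its call begins. get_calibration takes no time and is no camera call.
- r.sign_off(): hands the job in, once; it reports no verdict.
Trained networks look in the newest picture that a camera, given by its name, has taken for a name from the list of things; names that differ only in an ending like _2 or _b are one class to them, and where a whole thing is asked for, a point or a joint stands for the part that bears it (a point fixed in the world has none). Each returns a list of dicts, best first, with "score" (0 to 1); they miss things now and then, are a little off and sometimes report something else, mostly with a low value. They report only what shows in the picture. A call takes as long as a camera call. They do not tell look-alikes from the thing itself.
- finder.cut_out(camera, query): "pixels" (400x640 bool, what is visible of it) and "point" ([column, row] in pixels, amid what is visible of it).
- finder.place_of(camera, query): "point" ([column, row] in pixels: a listed point, or the origin of a listed thing).
The state is a dict: "t": time; "joints": joint angles; "joint_velocities": joint speeds; "joint_efforts": joint torques, N m; "ee_pos": TCP position; "tcp_rot": TCP orientation; "force": force on the tool from outside, world axes, zero at the start; "moment": the same for the moment, N m; "gripper_width": finger opening in m.
Only numpy, scipy, OpenCV 4.12 (cv2) and the standard library are available. Lean on these libraries where they do the work, as an engineer would, in place of code of your own. Each camera call takes 0.05 s, during which the arm holds its last target.

TASK

Push the short shelf beam gently home into its clevis until it stops, then take the ball-lock pin out of the wooden block with its side button squeezed in, push it down through the aligned holes until its flange lies on the clevis, and let go so that the button springs out and it locks. The clevis is not exactly where it is measured, so feel your way and never press hard on it; leave everything else on the bench where it is.

Things in the scene. Friction and masses are not known exactly. Their poses are not given: they have to be found in the camera images.
- stand: Fixed steel stand. Origin: centre of its underside below the nominal pin hole; z up; y along the beam (home is towards -y). Foot plate 100 x 250 x 12 mm (y -75 to +175). On it a clevis head, bolted in a slot along y: head, holes and beam together sit anywhere within 20 mm either way along y of nominal; this shift is not measured: feel or see it. More than 25 N on stand, head or beam is too much.
- hole_nominal (a point): On the stand: nominal middle of the pin hole at the clevis's top face, 84 mm above the bench; the real hole lies up to 20 mm away along the stand's y. Two level steel ears, 44 x 50 mm (x, y) and 6 mm thick, undersides at z 60 and 78; each has a vertical through hole of 13 mm diameter with a 1 mm chamfer. Web behind them at y -25 to -41 mm, same height, bolt head 5 mm high on it. Free below to z 12 mm.
- end_nominal (a point): On the stand, y +150, z 74 mm: where the middle of the beam's outer end face would be if the beam were home and the head at nominal. The real face lies at this point + joint beam + the head's shift, along the stand's y. The end plate is upright, 50 mm wide, 40 mm high (z 54 to 94), 6 mm thick; push its outer face towards -y.
- beam (a joint): How far the beam is out (m): 0 = home against a rigid stop, its 15 mm tongue hole in line with the ear holes; 0.025 to 0.045 at the start, at most 0.05, positive along the stand's +y. It slides level with about 3 N of friction and stays where left. Flat tongue 34 x 8 mm (z 68 to 76) between the ears; beam 40 wide, 28 mm high (z 58 to 86), from 46 mm to 150 mm from the hole.
- pin_grip (a point): Ball-lock pin: centre of its grey handle, level with the button. Frame: z up the shaft, upright at the start, flange on the block's top. Handle 26 (x) x 30 (y) x 50 mm (z -27 to +23), 7 mm wire loop on top. Steel button 16 x 20 mm in the -y side, 4 mm proud: grip by the two y sides to squeeze it in. Flange 28 mm wide, 4 mm thick, underside 31 mm below this point. About 170 g.
- pin_tip (a point): Centre of the foot of the pin's shaft, 69 mm below point pin_grip. Shaft 12 mm diameter, 38 mm long below the flange, last 1.5 mm tapered to 10 mm. Two locking balls, 7 to 12 mm above the foot on the +x and -x sides, 16.5 mm across when out: with the button out they do not pass a 13 mm hole, with it in they lie within the shaft; let go with the flange down, they spring out under the lower ear.
- button (a joint): How far the pin's side button is pressed (m): 0 = out (balls out), 0.0035 = fully in (balls withdrawn). Spring: 3 N to start, 6.5 N fully in; a grip of 20 N or more holds it in. It moves along the pin's y axis.
- block: Fixed wooden block 210 x 64 x 50 mm, three round holes 22 mm wide, 70 mm apart along its x axis, the middle one at its centre; origin: centre of the underside. The ball-lock pin, a hex bolt and a ring pin stand in the holes, in any order.
- pin: The same ball-lock pin as a whole; origin: centre of the flange's underside, axes as at point pin_grip.
- bolt: Bystander in the block: dark bolt with hexagon head and washer, 15 mm above the block; origin under its washer.
- ringpin: Bystander in the block: pin with an upright ring for a head, 36 mm above the block; origin under its flange.
- tape: Bystander: roll of packing tape, 100 mm diameter, 48 mm high, lying flat; origin centre of underside.
- wrench: Bystander: wrench lying flat between the robot and the stand; origin near its middle.
There are look-alikes about, which are no part of the job. Leave any purple or yellow look-alike of the pin alone.

How it is judged:
By the outcome, as a careful person would: the job done as asked, in the order asked, and still so for the second after the job is handed in, with the robot touching nothing.
It also fails if it takes over 58 s, if anything falls off the work surface, if the arm or the gripper's body presses on something with over 40 N, if the wrist force passes 120 N, or if a joint passes its speed limit or range.

## Working session

There is one attempt and no reset: what is moved stays moved. The work goes in short steps, Python scripts to look and compute and a tool call to move; the robot and the scene stay as the last step left them, time stands still between calls to the robot, and variables do not carry over. Pictures are saved under pics/ and viewed, and the job is handed in when it is done.

Besides the shell and the picture viewer there is one more tool, called as a command line: name --pt "numbers of a row" for each row, then --argument value for the rest. jog_arm: Moves the arm, as the interface text tells. Its arguments: {"type":"object","properties":{"rows":{"type":"array"},"fingers":{"type":"number"},"force":{"type":"number"}},"required":["rows"]}

```bash
ls; mkdir -p pics; cat > h.py <<'E'
import numpy as np, cv2
from plant import r, read_camera, get_calibration, finder
def K(name):
    c=get_calibration(name); f=200/np.tan(np.radians(c["fovy"])/2); return f,c["cx"],c["cy"],np.array(c["pose"])
def w(name,u,v,d):
    f,cx,cy,P=K(name); return (P@np.array([(u-cx)/f*d,(v-cy)/f*d,d,1]))[:3]
def cloud(name,D):
    f,cx,cy,P=K(name); v,u=np.mgrid[0:400,0:640]
    X=np.stack([(u-cx)/f*D,(v-cy)/f*D,D],-1); return X@P[:3,:3].T+P[:3,3]
def onz(name,u,v,z):
    f,cx,cy,P=K(name); d=P[:3,:3]@np.array([(u-cx)/f,(v-cy)/f,1]); return P[:3,3]+d*(z-P[2,3])/d[2]
def proj(name,p):
    f,cx,cy,P=K(name); q=P[:3,:3].T@(np.array(p)-P[:3,3]); return np.array([cx+f*q[0]/q[2],cy+f*q[1]/q[2],q[2]])
def shot(name,tag):
    I,D=read_camera(name); cv2.imwrite(f"pics/{tag}.png",I[...,::-1]); np.savez(f"pics/{tag}.npz",I=I,D=D); return I,D
E
python3 - <<'E'
from h import *
for n in("side","top"):
    I,D=shot(n,n+"0")
    print(n,K(n)[:3],np.round(K(n)[3],3).tolist())
    for q in ("stand","hole_nominal","end_nominal","beam","pin_grip","pin_tip","button","block","pin","bolt","ringpin","tape","wrench"):
        try:
            print(q,[(np.round(a["point"],1).tolist(),round(a["score"],2)) for a in finder.place_of(n,q)[:4]])
        except Exception as e: print(q,"err",e)
s=r.observe(); print(s["t"],s["ee_pos"],s["tcp_rot"],s["force"])
E
```

```text
pics
side (np.float64(505.10530367918284), 319.4385575737591, 207.9537167905215) [[0.929, -0.227, 0.292, 0.138], [-0.369, -0.541, 0.755, -0.945], [-0.013, -0.81, -0.587, 0.806], [0.0, 0.0, 0.0, 1.0]]
stand [([359.7, 255.4], 0.59)]
hole_nominal [([361.2, 231.1], 0.64)]
end_nominal [([337.8, 200.0], 0.68)]
beam err it knows: block, bolt, end_nominal, hole_nominal, pin, pin_grip, pin_tip, ringpin, stand, tape, wrench
pin_grip [([277.2, 156.0], 0.74), ([266.3, 148.3], 0.64), ([247.9, 165.0], 0.57)]
pin_tip [([247.0, 188.4], 0.84), ([270.5, 166.8], 0.6), ([281.0, 178.3], 0.53)]
button err it knows: block, bolt, end_nominal, hole_nominal, pin, pin_grip, pin_tip, ringpin, stand, tape, wrench
block [([271.5, 223.0], 0.6), ([304.4, 178.5], 0.59)]
pin [([247.7, 175.2], 0.81), ([279.4, 164.0], 0.64), ([265.7, 155.1], 0.56)]
bolt [([325.3, 158.0], 0.4)]
ringpin [([300.3, 161.5], 0.54)]
tape []
wrench [([271.3, 220.3], 0.83)]
top (np.float64(427.70055396975727), 323.7122569518076, 203.95166995045759) [[0.004, -0.997, 0.077, 0.433], [-1.0, -0.004, -0.006, -0.017], [0.006, -0.077, -0.997, 1.011], [
[... 421 characters left out ...]
59), ([158.9, 216.8], 0.51)]
button err it knows: block, bolt, end_nominal, hole_nominal, pin, pin_grip, pin_tip, ringpin, stand, tape, wrench
block [([204.4, 188.3], 0.86), ([375.3, 181.5], 0.65), ([186.2, 217.6], 0.2)]
pin [([194.8, 255.4], 0.75), ([154.1, 216.7], 0.61), ([197.4, 217.5], 0.55), ([186.2, 214.4], 0.27)]
bolt [([205.8, 155.0], 0.58)]
ringpin [([199.6, 185.2], 0.6)]
tape [([469.7, 226.2], 0.71)]
wrench [([276.2, 253.0], 0.93), ([376.8, 182.8], 0.35)]
1.2 [0.18351286 0.54495609 0.23132361] [[-9.47722335e-01  3.19096182e-01  4.72621411e-05]
 [ 3.19096185e-01  9.47722331e-01  9.31746780e-05]
 [-1.50597025e-05  1.03384892e-04 -9.99999995e-01]] [ 0.41026433 -0.82254765  0.62280673]
```

View pics/side0.png

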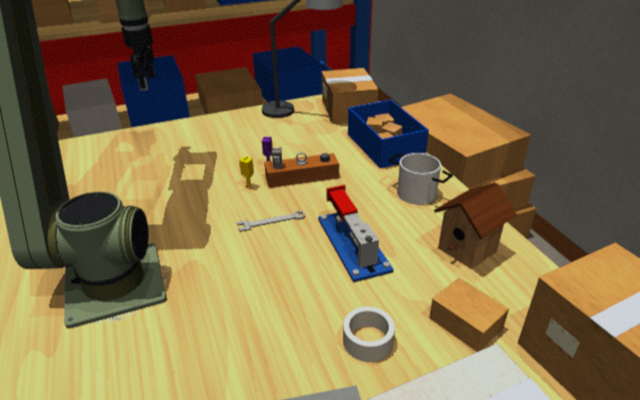

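View pics/top0.png

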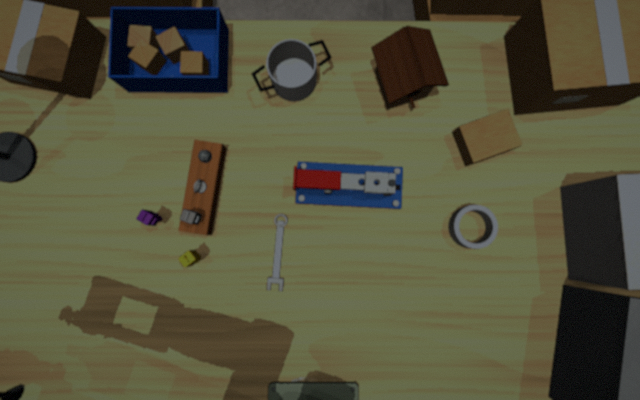

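```bash
python3 - <<'E'
import cv2
I=cv2.imread("pics/side0.png"); cv2.imwrite("pics/s_a.png",cv2.resize(I[110:260,220:420],None,fx=4,fy=4,interpolation=2))
I=cv2.imread("pics/top0.png"); cv2.imwrite("pics/t_a.png",cv2.resize(I[120:280,130:290],None,fx=3.7,fy=3.7,interpolation=2))
cv2.imwrite("pics/t_b.png",cv2.resize(I[130:270,250:450],None,fx=4,fy=4,interpolation=2))
E
```

```text
(no output)
```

View pics/s_a.png

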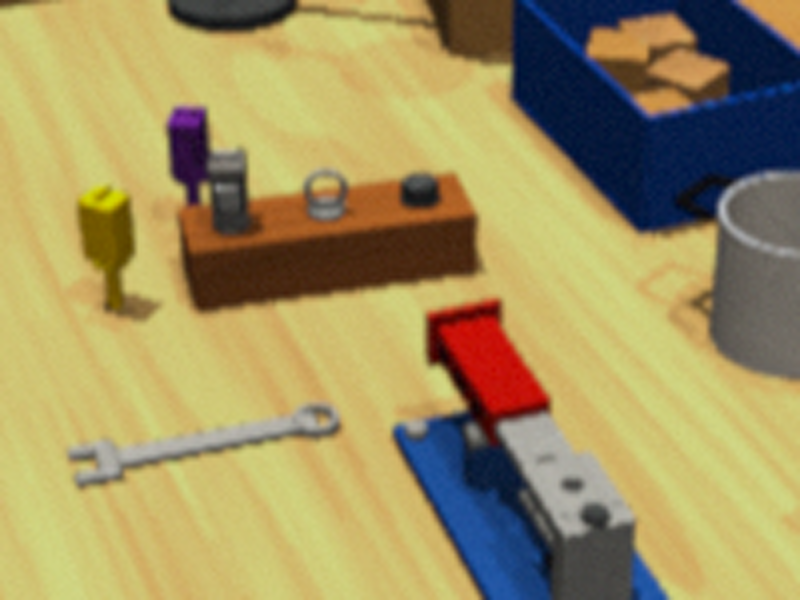

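View pics/t_a.png

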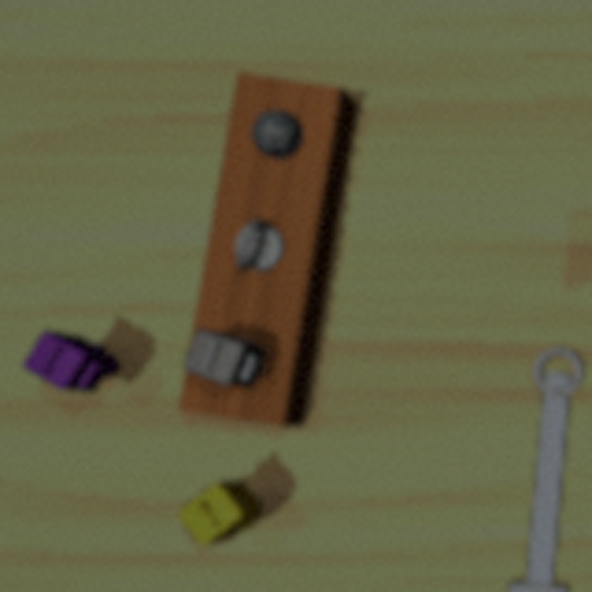

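View pics/t_b.png

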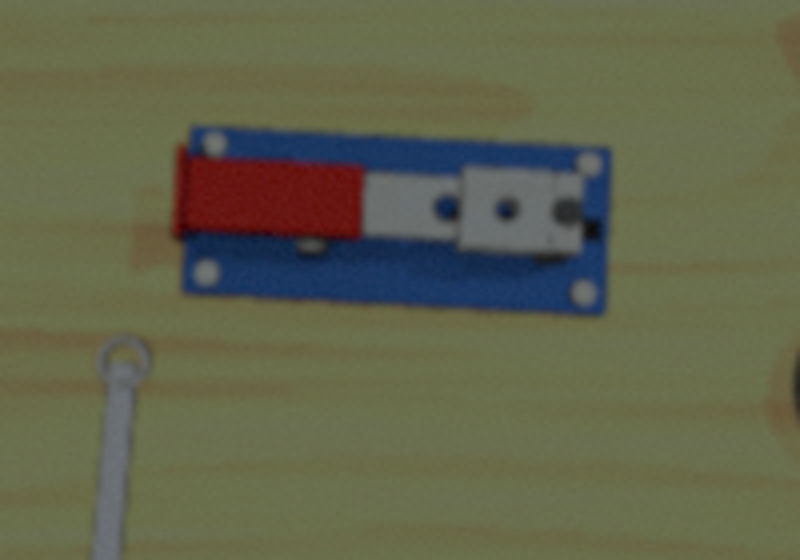

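```bash
python3 - <<'E'
from h import *
d=np.load("pics/top0.npz"); I,D=d["I"].astype(int),d["D"]; C=cloud("top",D)
R,G,B=I[...,0],I[...,1],I[...,2]
def rect(m,z0,z1,name):
    m=m&(C[...,2]>z0)&(C[...,2]<z1)
    m=cv2.morphologyEx(m.astype(np.uint8),cv2.MORPH_CLOSE,np.ones((3,3)))
    n,l,st,_=cv2.connectedComponentsWithStats(m); 
    k=1+np.argmax(st[1:,4]); p=C[l==k][:,:2].astype(np.float32); rr=cv2.minAreaRect(p*1000); print(name,st[k],np.round(rr[0],1),np.round(rr[1],1),round(rr[2],2),"z",np.median(C[l==k][:,2])); return l==k
box=np.zeros((400,640),bool); box[140:225,280:420]=1
rect(box,0.004,.2,"stand all")
blue=box&(B>R+20)&(B>G+5)
rect(blue,0.0,.03,"foot")
red=box&(R>G+50)
rect(red,0.07,.1,"beamtop"); rect(red,0.03,.12,"red")
gr=box&(abs(R-G)<25)&(abs(B-G)<25)
rect(gr,.079,.10,"clevis top")
b2=np.zeros((400,640),bool); b2[130:245,170:232]=1
rect(b2,.04,.06,"blocktop")
b3=np.zeros((400,640),bool); b3[205:232,175:206]=1
m=rect(b3,.09,.125,"pin top"); 
b4=np.zeros((400,640),bool); b4[205:232,135:172]=1
rect(b4,.02,.125,"purple");b5=np.zeros((400,640),bool); b5[245:270,175:210]=1
rect(b5,.02,.125,"yellow")
np.set_printoptions(linewidth=200,precision=0,suppress=True)
print(C[208:228,180:206,2]*1000)
# holes
print("hole ear",onz("top",250+507/4,130+208/4,.084),"tongue",onz("top",250+447/4,130+207/4,.076), "hole(-.4px)")
g=I.sum(-1); print(g[174:190,355:388])
E
```

```text
stand all [ 290  158  113   51 4602] [536.6 -82.9] [185.4 265.2] 8.81 z 0.014457924509119091
foot [ 296  162  107   47 2303] [517.9 -81.1] [248.5 175.3] 87.85 z 0.011895498120605419
beamtop [293 167  48  22 829] [506.5  -3.1] [100.2 145.3] 85.58 z 0.08615633981544946
red [293 167  48  22 829] [506.5  -3.1] [100.2 145.3] 85.58 z 0.08615633981544946
clevis top [361 171  35  22 606] [520.5 -91.7] [ 71.  219.8] 31.69 z 0.08402866555923699
blocktop [ 178  139   45   96 2379] [529.2 131.5] [320.  210.4] 82.25 z 0.050234409497103116
pin top [179 208  19  16 202] [449.3 134. ] [302.3  28.4] 78.34 z 0.10388798511526426
purple [136 209  25  17 287] [474.  360.6] [34.3 27. ] 56.59 z 0.08965487831094288
yellow [178 249  23  18 270] [385.9 271.5] [26.3 34.7] 39.07 z 0.09027911171646319
[[   1.    2.   50.   52.  103.   49.   49.   52.   48.   51.   49.   51.   49.   49.   48.   49.   51.   49.   50.   49.   53.   52.   52.   50.   48.   51.]
 [  -2.   -4.   47.  104.  107.  107.  104.  105.   87.   72.   50.   52.   51.   51.   48.   52.   52.   53.   51.   50.   49.   52.   49.   50.   49.   50.
[... 4381 characters left out ...]
330 328 328 334 323 291]
 [322 325 324 321 289 257 236 225 215 234 284 327 327 327 328 335 331 332 322 302 267 249 261 286 308 332 331 332 330 329 328 326 309]
 [326 329 331 327 323 313 303 293 277 270 299 322 332 330 329 332 334 327 336 324 318 302 311 325 329 329 324 330 332 330 338 327 328]
 [329 334 331 329 330 334 330 322 288 276 300 327 335 332 327 329 328 334 325 333 331 331 327 331 327 327 332 332 330 329 326 329 321]
 [295 303 313 320 320 315 314 310 285 268 297 328 326 327 327 330 327 334 332 332 331 329 334 338 325 332 339 333 329 326 330 324 311]
 [227 248 250 247 263 261 264 257 235 239 288 328 327 336 331 328 326 324 326 333 332 324 329 327 332 328 331 328 330 330 333 318 295]]
```

```bash
python3 - <<'E'
from h import *
np.set_printoptions(precision=2,suppress=True)
d=np.load("pics/top0.npz"); I,D=d["I"].astype(int),d["D"]; C=cloud("top",D)
R,G,B=I[...,0],I[...,1],I[...,2]; Z=cv2.medianBlur(C[...,2].astype(np.float32),3)
f,cx,cy,P=K("top")
def rect(m,z,name):
    m=m.astype(np.uint8); n,l,st,_=cv2.connectedComponentsWithStats(m); k=1+np.argmax(st[1:,4])
    v,u=np.nonzero(l==k); p=[]
    for a,b in((-.5,-.5),(-.5,.5),(.5,-.5),(.5,.5)):
        dd=np.stack([(u+a*.9-cx)/f,(v+b*.9-cy)/f,np.ones(len(u))],-1)@P[:3,:3].T
        p.append(P[:3,3]+dd*((z-P[2,3])/dd[:,2])[:,None])
    p=np.concatenate(p)[:,:2].astype(np.float32)*1000; rr=cv2.minAreaRect(p); print(name,st[k],np.array(rr[0]),np.array(rr[1]),round(rr[2],2))
    print("   corners",cv2.boxPoints(rr).round(1).tolist())
def bx(a,b,c,e):
    m=np.zeros((400,640),bool); m[a:b,c:e]=1; return m
S=bx(140,225,280,420)
foot=S&(B>R+12)&(B>G+5); 
foot=foot|(S&(Z>.05)&(cv2.dilate(foot.astype(np.uint8),np.ones((1,1)))>0))
rect(foot,.012,"foot")
red=S&(R>G+40); 
rect(red&(Z>.05),.086,"red")
rect(red&(Z>.05)&bx(0,400,299,640),.086,"beam body")
cl=S&(I.sum(-1)>270)&(abs(R-G)<25)&(abs(B-R)<30)
rect(S&(Z>.08)&(Z<.1)&~(R>G+40)&bx(0,400,355,640),.084,"clevis")
rect(bx(130,245,170,232)&(R>G+25)&(Z>.03),.05,"block")
rect(bx(205,232,175,206)&(Z>.099),.104,"pintop")
g=I.sum(-1).astype(float)
def cen(a,b,c,e):
    w_=np.clip(320-g[a:b,c:e],0,120); v,u=np.mgrid[a:b,c:e]; return (w_*u).sum()/w_.sum(),(w_*v).sum()/w_.sum()
h=cen(177,188,371,382); print(h,onz("top",*h,.084)*1000)
t=cen(176,188,356,365); print(t,onz("top",*t,.076)*1000)
for n,q,z in(("hole_nominal",(372.7,181.7),.084),("end_nominal",(305.8,179),.074),("stand",(369,187.2),0),("pin_grip",(188.,217.6),.081),("pin",(197.4,217.5),.05)): print(n,onz("top",*q,z)*1000)
for n,q,z in(("hole_nominal",(361.2,231.1),.084),("end_nominal",(337.8,200),.074),("stand",(359.7,255.4),0),("pin_grip",(277.2,156),.081),("pin",(279.4,164.),.05)): print("side",n,onz("side",*q,z)*1000)
ev=bx(0,400,0,640)
# silhouettes: bolt head of web
m=bx(170,195,380,392); v,u=np.nonzero(m&(g<230)&(Z>.08)); print("bolthead",u.mean(),v.mean(),onz("top",u.mean(),v.mean(),.089)*1000)
E
```

```text
foot [ 296  162  107   47 2469] [555.28 -82.1 ] [250.83 101.4 ] 87.23
   corners [[498.6000061035156, -204.89999389648438], [599.9000244140625, -209.8000030517578], [612.0, 40.70000076293945], [510.70001220703125, 45.599998474121094]]
red [293 167  48  23 862] [558.58  -7.08] [103.78  48.21] 86.74
   corners [[531.5999755859375, -57.5], [579.7000122070312, -60.29999923706055], [585.5999755859375, 43.400001525878906], [537.5, 46.099998474121094]]
beam body [299 169  42  21 759] [558.25 -12.61] [92.71 42.29] 86.86
   corners [[534.5999755859375, -57.70000076293945], [576.7999877929688, -60.0], [581.9000244140625, 32.5], [539.7000122070312, 34.79999923706055]]
clevis [365 171  31  22 593] [ 553.21 -144.93] [68.59 46.6 ] 87.22
   corners [[528.2999877929688, -178.10000610351562], [574.7999877929688, -180.3000030517578], [578.0999755859375, -111.80000305175781], [531.5999755859375, -109.5]]
block [ 179  140   43   94 1879] [544.76 256.03] [ 65.02 209.98] 81.68
   corners [[436.20001220703125, 239.0], [643.9000244140625, 208.6999969482422], [653.2999877929688, 273.0], [445.6000061035156, 303.3999938964844]]
pintop [180 209  16  15 171] [476.58 265.87] [32.98 28.02] 69.8
   corners [[457.70001220703125, 255.1999969482422], [484.0, 245.60000610351562], [495.3999938964844, 276.5], [469.1000061035156, 286.20001220703125]]
(np.float64(376.37276154571157), np.float64(181.870876531574)) [ 552.75 -137.41   84.  ]
(np.float64(361.4133754607688), np.float64(181.71932596103213)) [ 553.98 -105.49   76.  ]
hole_nominal [ 553.09 -129.39   84.  ]
end_nominal [559.74  17.04  74.  ]
stand [ 550.8  -130.71    0.  ]
pin_grip [473.25 271.79  81.  ]
pin [474.91 260.39  50.  ]
side hole_nominal [ 551.44 -136.94   84.  ]
side end_nominal [556.97  10.48  74.  ]
side stand [ 555.93 -126.03    0.  ]
side pin_grip [480.24 269.13  81.  ]
side pin [486.64 274.49  50.  ]
bolthead 389.69565217391306 182.2608695652174 [ 551.38 -165.72   89.  ]
```

```bash
cat > pinfit.py <<'E'
from h import *
from scipy.optimize import minimize
def bx(hx,hy,z0,z1,oy=0,ox=0):
    return np.array([[ox+sx*hx,oy+sy*hy,z] for sx in(-1,1) for sy in(-1,1) for z in(z0,z1)])
PARTS=[bx(.013,.015,-.027,.023),bx(.008,.002,-.01,.01,oy=-.017)]
def render(name,p,parts=PARTS,z=.081):
    x,y,a=p; c,s=np.cos(a),np.sin(a); S=8; m=np.zeros((400*1,640),np.float32); f,cx,cy,P=K(name)
    big=np.zeros((60*S,60*S),np.uint8); c0=proj(name,[x,y,z]); o=np.round(c0[:2]-30)
    for b in parts:
        q=b@np.array([[c,s,0],[-s,c,0],[0,0,1]])+[x,y,z]
        uv=np.array([proj(name,k)[:2] for k in q]); h=cv2.convexHull(((uv-o+.5)*S).astype(np.float32))
        cv2.fillConvexPoly(big,np.round(h).astype(np.int32),1)
    sm=cv2.resize(big.astype(np.float32),(60,60),interpolation=cv2.INTER_AREA)
    m[int(o[1]):int(o[1])+60,int(o[0]):int(o[0])+60]=sm; return m
E
python3 - <<'E'
from pinfit import *
d=np.load("pics/top0.npz"); I,D=d["I"].astype(int),d["D"]; C=cloud("top",D); Z=C[...,2].astype(np.float32)
M=np.zeros((400,640),np.float32); b=np.s_[203:233,174:208]
Z[Z>.3]=.104
M[b]=(Z[b]>.06)
# drop flange/shadows
d2=np.load("pics/side0.npz"); I2=d2["I"].astype(int)
best=None
def cost(p,names=("top",)):
    return np.abs(render("top",p)-M)[b].sum()
for a0 in np.radians(np.arange(-60,60,10)):
    rr=minimize(cost,[.4766,.266,a0],method="Nelder-Mead",options=dict(initial_simplex=[[.4766,.266,a0],[.480,.266,a0],[.4766,.269,a0],[.4766,.266,a0+.1]],xatol=1e-5,fatol=.01))
    print(np.degrees(a0),rr.x[:2]*1000,np.degrees(rr.x[2]),rr.fun)
    if best is None or rr.fun<best.fun: best=rr
for n,II in(("top",I),("side",I2)):
    m=render(n,best.x); o=II.copy().astype(np.uint8); e=cv2.Canny((m>.5).astype(np.uint8)*255,50,100)
    c=proj(n,[*best.x[:2],.081])[:2].astype(int); cr=np.s_[c[1]-25:c[1]+25,c[0]-25:c[0]+25]
    A=cv2.resize(II[cr].astype(np.uint8),None,fx=8,fy=8,interpolation=2); mm=cv2.resize(m[cr],None,fx=8,fy=8)
    cs,_=cv2.findContours((mm>.5).astype(np.uint8),0,2); A2=A.copy(); cv2.drawContours(A2,cs,-1,(0,255,0),1)
    cv2.imwrite(f"pics/fit_{n}.png",np.hstack([A,A2])[...,::-1])
E
python3 -c "
import cv2,numpy as np
cv2.imwrite('pics/fit.png',cv2.resize(np.vstack([cv2.imread('pics/fit_top.png'),cv2.imread('pics/fit_side.png')]),None,fx=.75,fy=.75))"
```

```text
-59.99999999999999 [477.16728428 267.50798618] -17.854935174898625 27.296875Traceback (most recent call last):
  File "<stdin>", line 12, in <module>
    res = _minimize_neldermead(fun, x0, args, callback, bounds=bounds,
                               **options)
    fxr = func(xr)
    fx = function(np.copy(x), *(wrapper_args + args))
  File "<stdin>", line 10, in cost
  File "pinfit.py", line 11, in render
    uv=np.array([proj(name,k)[:2] for k in q]); h=cv2.convexHull(((uv-o+.5)*S).astype(np.float32))
                 ~~~~^^^^^^^^
  File "h.py", line 13, in proj
    f,cx,cy,P=K(name); q=P[:3,:3].T@(np.array(p)-P[:3,3]); return np.array([cx+f*q[0]/q[2],cy+f*q[1]/q[2],q[2]])
              ~^^^^^^
  File "h.py", line 4, in K
    c=get_calibration(name); f=200/np.tan(np.radians(c["fovy"])/2); return f,c["cx"],c["cy"],np.array(c["pose"])
ValueError: time passes only in moves, steps and waits
[ WARN:0@0.028] global loadsave.cpp:275 findDecoder imread_('pics/fit_top.png'): can't open/read file: check file path/integrity
[ WARN:0@0.028] global loadsave.cpp:275 findDecoder imread_('pics/fit_side.png'): can't open/read file: check file path/integrity
Traceback (most recent call last):
cv2.error: OpenCV(4.12.0) :-1: error: (-5:Bad argument) in function 'resize'
> Overload resolution failed:
>  - src data type = object is not supported
>  - Expected Ptr<cv::UMat> for argument 'src'
```

Too many calibration calls; cache it.

```bash
python3 - <<'E'
s=open("h.py").read()
s=s.replace('def K(name):\n    c=get_calibration(name);','import functools,json,os\ndef _cal(name):\n    fn=f"cal_{name}.json"\n    if not os.path.exists(fn):\n        c=get_calibration(name); json.dump(dict(fovy=float(c["fovy"]),cx=float(c["cx"]),cy=float(c["cy"]),pose=np.array(c["pose"]).tolist()),open(fn,"w"))\n    return json.load(open(fn))\n@functools.lru_cache(None)\ndef K(name):\n    c=_cal(name);')
open("h.py","w").write(s)
E
cat > f1.py <<'E'
from pinfit import *
d=np.load("pics/top0.npz"); I,D=d["I"].astype(int),d["D"]; C=cloud("top",D); Z=C[...,2].astype(np.float32)
M=np.zeros((400,640),np.float32); b=np.s_[203:233,174:208]
Z[Z>.3]=.104
M[b]=(Z[b]>.06)
d2=np.load("pics/side0.npz"); I2=d2["I"].astype(int)
best=None
def cost(p): return np.abs(render("top",p)-M)[b].sum()
for a0 in np.radians([-60,-30,-15,0,20,50]):
    rr=minimize(cost,[.4766,.266,a0],method="Nelder-Mead",options=dict(initial_simplex=[[.4766,.266,a0],[.480,.266,a0],[.4766,.269,a0],[.4766,.266,a0+.1]],xatol=1e-5,fatol=.01))
    print(np.degrees(a0),rr.x[:2]*1000,np.degrees(rr.x[2]),rr.fun)
    if best is None or rr.fun<best.fun: best=rr
for n,II in(("top",I),("side",I2)):
    m=render(n,best.x)
    c=proj(n,[*best.x[:2],.081])[:2].astype(int); cr=np.s_[c[1]-25:c[1]+25,c[0]-25:c[0]+25]
    A=cv2.resize(II[cr].astype(np.uint8),None,fx=8,fy=8,interpolation=2); mm=cv2.resize(m[cr],None,fx=8,fy=8)
    cs,_=cv2.findContours((mm>.5).astype(np.uint8),0,2); A2=A.copy(); cv2.drawContours(A2,cs,-1,(0,255,0),1)
    cv2.imwrite(f"pics/fit_{n}.png",np.hstack([A,A2])[...,::-1])
cv2.imwrite('pics/fit.png',cv2.resize(np.vstack([cv2.imread('pics/fit_top.png'),cv2.imread('pics/fit_side.png')]),None,fx=.74,fy=.74))
E
python3 f1.py; python3 -c "
from plant import r; print(r.observe()['t'])"
```

```text
-59.99999999999999 [477.16728428 267.50798618] -17.854935174898625 27.296875
-29.999999999999996 [477.12558506 267.4726324 ] -17.669979343516665 27.109375
-14.999999999999998 [477.12756076 267.34136285] -17.29241143291998 26.734375
0.0 [476.9172229  267.50041394] -17.96347509792436 27.46875
20.0 [477.09630405 267.65321443] -18.84534369282268 27.703125
50.0 [477.01598797 267.65575823] 77.62235652708604 64.140625
1.2
```

View pics/fit.png

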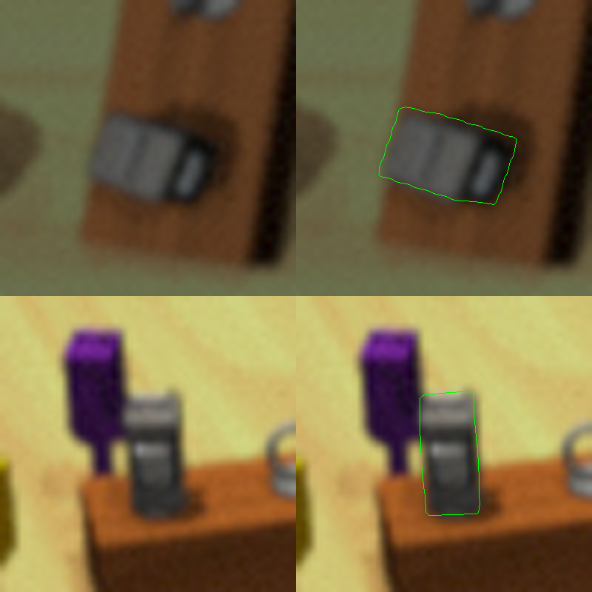

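```bash
python3 - <<'E'
from h import *
for p in ([.5527,-.1372,.084],[.5514,-.1657,.089],[.5616,.0436,.094]): print(proj("side",p))
print(onz("side",363,231,.084), onz("side",220+596/4,110+514/4,.0865))
E
```

```text
[361.74998004 231.03295561   1.15493078]
[366.81538591 236.75952161   1.13009181]
[334.37872431 186.29742261   1.28821347]
[ 0.55538625 -0.1381891   0.084     ] [ 0.55464268 -0.17038646  0.0865    ]
```

jog_arm --pt "-0.15 -0.09 0 0 0 -0.02" --pt "-0.3 -0.18 0 0 0 -0.04" --pt "-0.45 -0.28 0 0 0 -0.06" --pt "-0.6 -0.37 0 0 0 -0.088" --pt "-0.75 -0.46 0 0 0 -0.088" --pt "-0.84 -0.52 0 0 0 -0.088" --pt "-0.84 -0.52 0 0 0 -0.088" --pt "-0.84 -0.52 0 0 0 -0.088" --fingers 0 --force 30

```text
t: 2.2
ee_pos: [0.3723, 0.3171, 0.2314]
tcp_rot: [[-0.999, 0.048, -0.0], [0.048, 0.999, 0.001], [0.0, 0.001, -1.0]]
force: [0.1, 0.1, 0.3]
gripper_width: 0.0002
```

jog_arm --pt "-0.13 -0.15 0 0 0 0" --pt "-0.27 -0.3 0 0 0 0" --pt "-0.4 -0.45 0 0 0 0" --pt "-0.54 -0.6 0 0 0 0" --pt "-0.67 -0.743 0.05 0 0 0" --pt "-0.67 -0.743 0.2 0 0 0" --pt "-0.67 -0.743 0.38 0 0 0" --pt "-0.67 -0.743 0.5 0 0 0"

```text
t: 3.2
ee_pos: [0.5614, 0.0855, 0.0788]
tcp_rot: [[-0.999, 0.047, -0.003], [0.047, 0.999, 0.0], [0.003, -0.0, -1.0]]
force: [0.1, 0.6, -0.5]
gripper_width: 0.0001
```

jog_arm --pt "0 0 0.045 0 0 0" --pt "0 -0.03 0.045 0 0 0" --pt "0 -0.06 0.045 0 0 0" --pt "0 -0.08 0.045 0 0 0" --pt "0 -0.1 0.045 0 0 0" --pt "0 -0.12 0.045 0 0 0" --pt "0 -0.13 0.045 0 0 0" --pt "0 -0.14 0.045 0 0 0"

```text
t: 4.2
ee_pos: [0.5609, 0.0424, 0.068]
tcp_rot: [[-0.999, 0.048, 0.001], [0.048, 0.999, 0.0], [-0.001, 0.0, -1.0]]
force: [1.9, 3.2, 3.1]
gripper_width: 0.0
```

```bash
python3 - <<'E'
from h import *
s=r.observe(); print(s["t"],s["ee_pos"],s["force"])
for n in("top","side"):
    I,D=shot(n,n+"1")
    c=proj(n,[.56,.04,.08])[:2].astype(int); cv2.imwrite(f"pics/{n}1c.png",cv2.resize(I[max(c[1]-60,0):c[1]+60,c[0]-65:c[0]+90],None,fx=4,fy=4,interpolation=2)[...,::-1])
E
```

```text
4.2 [0.56093273 0.04238288 0.06800301] [1.90295869 3.24916838 3.08812858]
```

View pics/side1c.png

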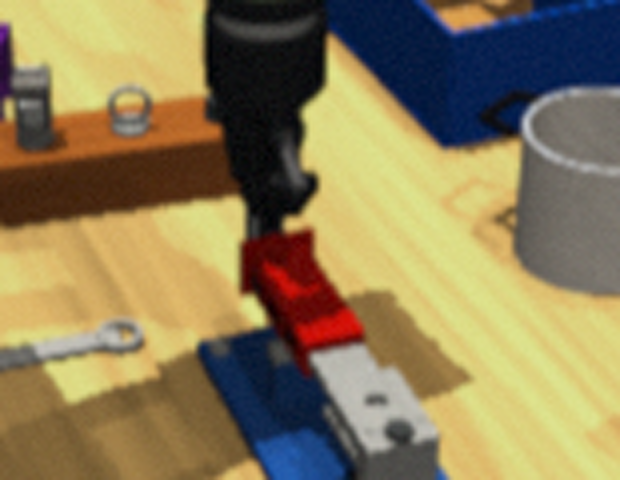

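View pics/top1c.png

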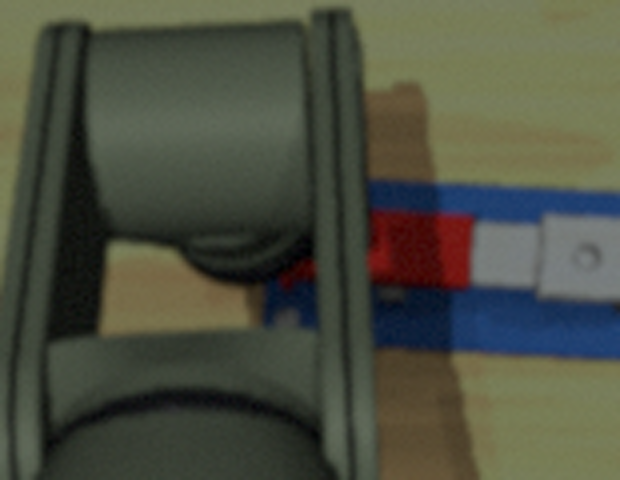

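```bash
python3 - <<'E'
from h import *
def edge(f,lo,hi,rows):
    I=np.load(f)["I"].astype(int); k=(I[...,0]-I[...,1])/(I.sum(-1)+1.)
    out=[]
    for v in rows:
        row=k[v,lo:hi]; th=.12
        j=np.where(row>th)[0].max(); u=lo+j+(row[j]-th)/(row[j]-row[j+1]); out.append(u)
    return np.median(out)
for f in("pics/top0.npz","pics/top1.npz"):
    u=edge(f,330,378,range(176,186)); print(f,u,onz("top",u,181,.086)*1000)
E
```

```text
pics/top0.npz 340.416175121136 [554.05623937 -58.79314035  86.        ]
pics/top1.npz 347.521498304467 [554.12508619 -74.27311324  86.        ]
```

jog_arm --pt "0 -0.008 0 0 0 0" --pt "0 -0.016 0 0 0 0" --pt "0 -0.023 0 0 0 0" --pt "0 -0.029 0 0 0 0" --pt "0 -0.034 0 0 0 0" --pt "0 -0.038 0 0 0 0" --pt "0 -0.041 0 0 0 0" --pt "0 -0.043 0 0 0 0"

```text
t: 5.3
ee_pos: [0.5599, 0.0295, 0.0677]
tcp_rot: [[-0.999, 0.048, -0.0], [0.048, 0.999, 0.0], [0.0, 0.0, -1.0]]
force: [1.5, 3.7, -0.7]
gripper_width: 0.0001
```

Slow feel for the stop.

jog_arm --pt "0 -0.001 0 0 0 0" --pt "0 -0.002 0 0 0 0" --pt "0 -0.003 0 0 0 0" --pt "0 -0.004 0 0 0 0" --pt "0 -0.005 0 0 0 0" --pt "0 -0.006 0 0 0 0" --pt "0 -0.007 0 0 0 0" --pt "0 -0.008 0 0 0 0"

```text
t: 6.3
ee_pos: [0.5597, 0.0271, 0.0678]
tcp_rot: [[-0.999, 0.048, -0.0], [0.048, 0.999, 0.0], [0.0, 0.0, -1.0]]
force: [2.7, 2.5, -1.1]
gripper_width: 0.0
```

jog_arm --pt "0 -0.001 0 0 0 0" --pt "0 -0.002 0 0 0 0" --pt "0 -0.003 0 0 0 0" --pt "0 -0.004 0 0 0 0" --pt "0 -0.005 0 0 0 0" --pt "0 -0.006 0 0 0 0" --pt "0 -0.006 0 0 0 0" --pt "0 -0.006 0 0 0 0"

```text
t: 7.3
ee_pos: [0.5596, 0.0259, 0.0678]
tcp_rot: [[-0.999, 0.049, -0.0], [0.049, 0.999, 0.001], [0.0, 0.001, -1.0]]
force: [2.0, 6.0, -2.6]
gripper_width: 0.0001
```

jog_arm --pt "0 -0.001 0 0 0 0" --pt "0 -0.002 0 0 0 0" --pt "0 -0.003 0 0 0 0" --pt "0 -0.004 0 0 0 0" --pt "0 -0.004 0 0 0 0" --pt "0 -0.004 0 0 0 0" --pt "0 -0.004 0 0 0 0" --pt "0 -0.004 0 0 0 0"

```text
t: 8.3
ee_pos: [0.5597, 0.0259, 0.0678]
tcp_rot: [[-0.999, 0.049, 0.0], [0.049, 0.999, 0.003], [-0.0, 0.003, -1.0]]
force: [1.7, 9.9, -1.4]
gripper_width: -0.0001
```

```bash
python3 - <<'E'
from h import *
s=r.observe(); print(s["t"],s["ee_pos"],s["force"])
I,D=shot("top","top2"); I=I.astype(int)
k=(I[...,0]-I[...,1])/(I.sum(-1)+1.); o=[]
for v in range(176,186):
    row=k[v,330:378]; j=np.where(row>.12)[0].max(); o.append(330+j+(row[j]-.12)/(row[j]-row[j+1]))
print(onz("top",np.median(o),181,.086)*1000)
cv2.imwrite("pics/top2c.png",cv2.resize(I[140:220,300:420].astype(np.uint8),None,fx=6,fy=6,interpolation=2)[...,::-1])
E
```

```text
8.3 [0.55969055 0.02586208 0.06780564] [ 1.67716582  9.86718355 -1.39179006]
[554.19917551 -90.93184315  86.        ]
```

View pics/top2c.png

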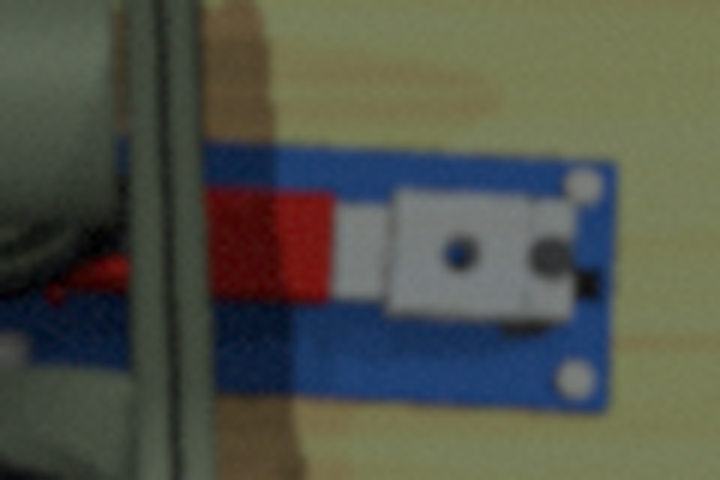

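jog_arm --pt "0 0.05 0 0 0 0" --pt "0.02 0.12 -0.15 0 0 0" --pt "0.05 0.2 -0.34 0 0 0.02" --pt "0.1 0.38 -0.34 0 0 0.04" --pt "0.2 0.55 -0.34 0 0 0.06" --pt "0.27 0.7 -0.34 0 0 0.083" --pt "0.31 0.79 -0.34 0 0 0.083" --pt "0.31 0.79 -0.34 0 0 0.083" --fingers 0.75

```text
t: 9.35
ee_pos: [0.477, 0.2663, 0.1697]
tcp_rot: [[-0.954, 0.301, -0.001], [0.301, 0.954, -0.002], [0.0, -0.002, -1.0]]
force: [-0.0, -0.4, 0.1]
gripper_width: 0.0641
```

```bash
python3 - <<'E'
from h import *
s=r.observe(); print(s["t"],s["ee_pos"],s["force"],s["gripper_width"])
I,D=shot("side","side3")
cv2.imwrite("pics/side3c.png",cv2.resize(I[80:240,210:410],None,fx=4,fy=3.7,interpolation=2)[...,::-1])
E
```

```text
9.35 [0.47701229 0.26627498 0.16971691] [-1.84471214e-04 -4.45520416e-01  1.06420180e-01] 0.06407450581776043
```

View pics/side3c.png

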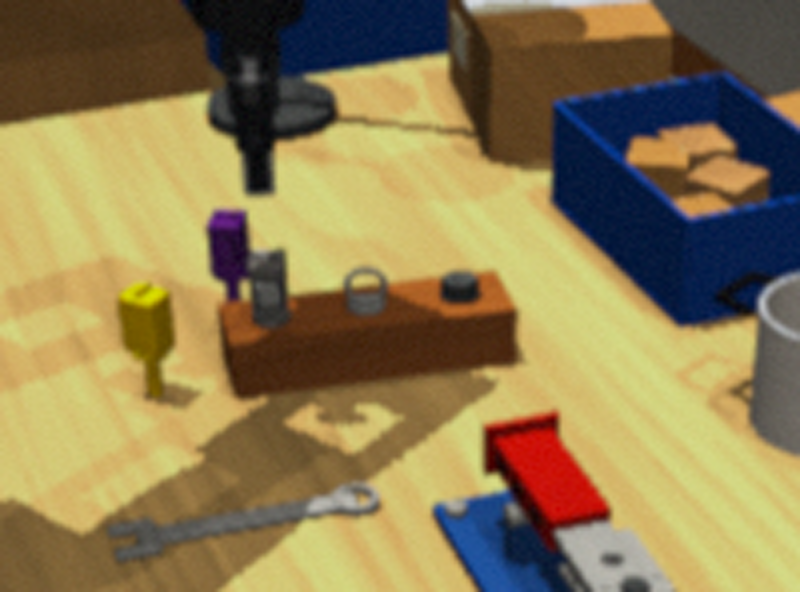

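jog_arm --pt "-0.003 0.002 0.1 0 0 0" --pt "-0.003 0.002 0.2 0 0 0" --pt "-0.003 0.002 0.28 0 0 0" --pt "-0.003 0.002 0.33 0 0 0" --pt "-0.003 0.002 0.355 0 0 0" --pt "-0.003 0.002 0.363 0 0 0" --pt "-0.003 0.002 0.363 0 0 0" --pt "-0.003 0.002 0.363 0 0 0"

```text
t: 10.4
ee_pos: [0.4796, 0.2658, 0.0616]
tcp_rot: [[-0.953, 0.304, 0.001], [0.304, 0.953, 0.001], [-0.001, 0.001, -1.0]]
force: [1.0, -0.2, -0.3]
gripper_width: 0.064
```

jog_arm --pt "0 0 0 0 0 0" --pt "0 0 0 0 0 0" --pt "0 0 0 0 0 0" --pt "0 0 0 0 0 0" --pt "0 0 0 0 0 0" --pt "0 0 0 0 0 0" --pt "0 0 0 0 0 0" --pt "0 0 0 0 0 0" --fingers 0 --force 40

```text
t: 11.4
ee_pos: [0.4799, 0.2663, 0.0617]
tcp_rot: [[-0.953, 0.304, 0.002], [0.304, 0.953, 0.001], [-0.001, 0.002, -1.0]]
force: [0.0, 2.1, 5.6]
gripper_width: 0.0296
```

```bash
python3 - <<'E'
from h import *
s=r.observe(); print(s["t"],s["ee_pos"],s["force"],s["gripper_width"])
I,D=shot("side","side4")
cv2.imwrite("pics/side4c.png",cv2.resize(I[100:200,230:355],None,fx=6,fy=6,interpolation=2)[...,::-1])
E
```

```text
11.4 [0.47986471 0.26628918 0.06169227] [0.02101278 2.05557786 5.55925328] 0.029553597031485114
```

View pics/side4c.png

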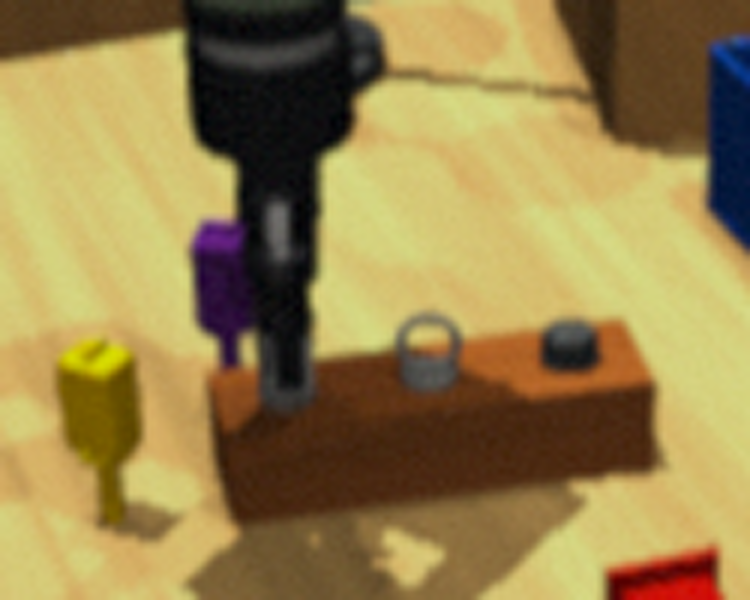

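jog_arm --pt "0 0 -0.03 0 0 0" --pt "0 0 -0.08 0 0 0" --pt "0 0 -0.14 0 0 0" --pt "0 0 -0.22 0 0 0" --pt "0 0 -0.3 0 0 0" --pt "0 0 -0.37 0 0 0" --pt "0 0 -0.4 0 0 0" --pt "0 0 -0.4 0 0 0"

```text
t: 12.45
ee_pos: [0.4793, 0.2656, 0.1815]
tcp_rot: [[-0.953, 0.304, 0.001], [0.304, 0.953, 0.0], [-0.001, 0.001, -1.0]]
force: [0.1, 0.2, -2.1]
gripper_width: 0.0295
```

```bash
python3 - <<'E'
from h import *
s=r.observe(); print(s["t"],s["ee_pos"],s["tcp_rot"],s["force"],s["gripper_width"])
I,D=shot("side","side5"); I2,_=shot("top","top5")
cv2.imwrite("pics/side5c.png",np.hstack([cv2.resize(I[60:185,225:335],None,fx=4,fy=4,interpolation=2)[...,::-1],cv2.resize(I2[180:305,150:240],None,fx=4,fy=4,interpolation=2)[...,::-1]]))
E
```

```text
12.45 [0.47930729 0.26558791 0.18145507] [[-9.52599673e-01  3.04225216e-01  9.38803456e-04]
 [ 3.04225716e-01  9.52599873e-01  4.43099989e-04]
 [-7.59501863e-04  7.07705058e-04 -9.99999461e-01]] [ 0.07341989  0.22085327 -2.12712878] 0.029538903216541512
```

View pics/side5c.png

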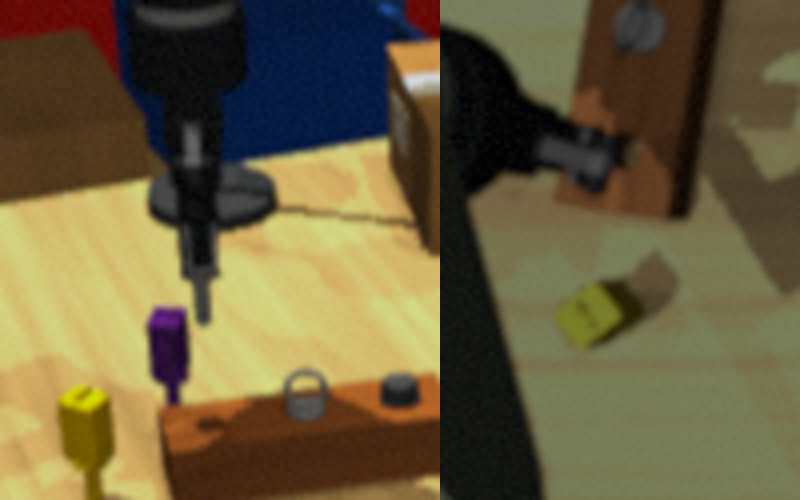

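```bash
python3 - <<'E'
from h import *
np.set_printoptions(precision=4,suppress=True)
I=np.load("pics/side5.npz")["I"].astype(int); g=I.sum(-1)
print(g[124:146,266:288])
print("proj tip if axis at TCP",proj("side",[.4793,.2656,.1318]),proj("side",[.4793,.2656,.17]),proj("side",[.4803,.2656,.1318]),proj("side",[.4793,.2666,.1318]))
I=np.load("pics/side3.npz")["I"].astype(int); g=I.sum(-1); print(g[222:242,352:374])
E
```

```text
[[536 541 523 447 239 135 155  78  25  56  53  75 208 370 523 544 545 539
  543 536 536 522]
 [534 533 537 485 263 163 170  94  33  53  56  94 216 373 520 544 539 546
  547 547 549 539]
 [531 543 535 490 264 167 176 126 104 115 125 147 207 354 509 544 547 552
  545 550 549 549]
 [536 533 545 488 265 149 173 159 159 171 174 171 194 288 476 537 545 546
  545 554 545 555]
 [535 540 537 493 281 155 164 162 166 174 153 170 192 275 446 530 545 547
  547 544 546 548]
 [529 536 536 515 365 259 195 172 175 169 166 219 300 395 483 535 550 550
  540 542 537 553]
 [526 534 539 521 488 421 348 209 186 183 198 298 438 502 533 543 551 549
  541 542 539 544]
 [526 531 530 536 522 520 453 278 192 184 228 360 501 523 550 544 541 546
  547 544 541 542]
 [513 524 531 533 534 541 495 316 193 193 221 363 500 533 544 544 547 537
  550 546 544 540]
 [510 515 521 533 538 541 502 339 218 183 211 342 502 535 538 540 542 542
  546 546 544 537]
 [518 513 520 531 535 534 510 357 213 186 207 320 506 527 531 540 544 544
  543 551 549 541]
 [508 511 509 519 532 533 508 364 218 188 208 326 492 530 521 542 539 543
  5
[... 2247 characters left out ...]
4 526 521 525 518 519 517 516
  511 522 528 528]
 [261 191 203 345 489 523 520 533 535 541 543 544 528 508 457 435 427 437
  466 500 512 484]
 [268 212 170 256 425 503 527 529 531 529 532 529 527 460 352 306 299 307
  352 421 494 499]
 [222 219 204 197 318 437 510 525 521 522 534 522 466 371 260 224 218 218
  245 315 441 507]
 [170 237 275 221 227 345 482 512 479 477 485 503 439 291 199 202 207 198
  200 232 360 498]
 [129 193 301 286 196 251 422 508 486 475 497 502 457 289 167 159 177 181
  170 194 344 504]
 [107 163 271 324 240 200 348 502 516 510 503 511 486 386 242 156 137 129
  128 210 387 485]
 [ 89 117 210 307 284 199 240 410 501 524 532 528 517 466 370 279 193 151
  144 229 358 394]]
```

jog_arm --pt "-0.04 -0.08 0 0 0 0" --pt "-0.12 -0.22 0 0 0 0" --pt "-0.2 -0.37 0 0 0 0" --pt "-0.28 -0.52 0 0 0 0" --pt "-0.36 -0.67 0 0 0 0" --pt "-0.44 -0.81 0 0 0 0" --pt "-0.5 -0.91 0 0 0 0" --pt "-0.523 -0.963 0 0 0 0"

```text
t: 13.55
ee_pos: [0.5405, -0.0588, 0.1798]
tcp_rot: [[-0.952, 0.306, -0.002], [0.306, 0.952, 0.0], [0.002, -0.0, -1.0]]
force: [-0.6, 0.3, -2.6]
gripper_width: 0.0292
```

jog_arm --pt "-0.04 -0.07 0 0 0 0" --pt "-0.08 -0.14 0 0 0 0" --pt "-0.11 -0.2 0.02 0 0 0" --pt "-0.13 -0.241 0.05 0 0 0" --pt "-0.13 -0.241 0.08 0 0 0" --pt "-0.13 -0.241 0.1 0 0 0" --pt "-0.13 -0.241 0.1 0 0 0" --pt "-0.13 -0.241 0.1 0 0 0"

```text
t: 14.55
ee_pos: [0.5562, -0.1376, 0.1512]
tcp_rot: [[-0.953, 0.304, 0.001], [0.304, 0.953, 0.0], [-0.001, 0.0, -1.0]]
force: [1.1, -0.8, -1.8]
gripper_width: 0.0297
```

```bash
python3 - <<'E'
from h import *
s=r.observe(); print(s["t"],s["ee_pos"],s["force"],s["gripper_width"])
I,D=shot("side","side6")
cv2.imwrite("pics/side6c.png",cv2.resize(I[170:260,310:410],None,fx=6.6,fy=6.6,interpolation=2)[...,::-1])
I,D=shot("top","top6")
cv2.imwrite("pics/top6c.png",cv2.resize(I[140:230,310:430],None,fx=5,fy=5,interpolation=2)[...,::-1])
E
```

```text
14.55 [ 0.55615118 -0.13762903  0.15117327] [ 1.06497864 -0.8016802  -1.82404979] 0.029663087113568604
```

View pics/side6c.png

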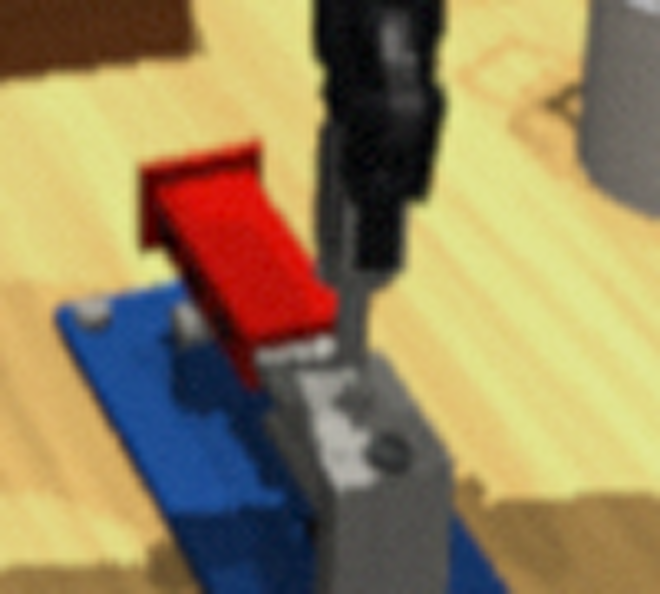

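View pics/top6c.png

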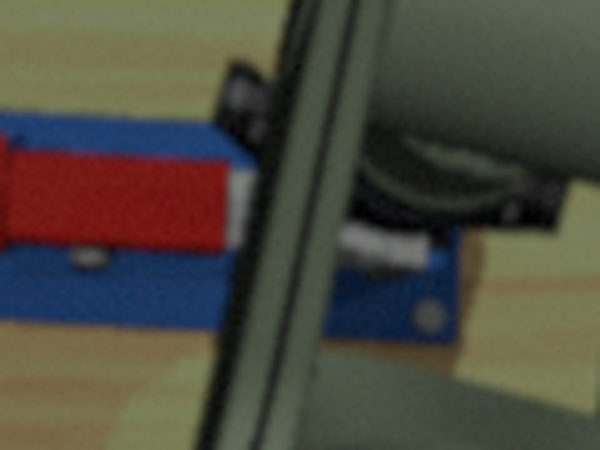

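```bash
python3 - <<'E'
from h import *
np.set_printoptions(precision=2,suppress=True,linewidth=200)
I=np.load("pics/side6.npz")["I"].astype(int); g=I.sum(-1)
print(g[208:237,354:374])
p=np.array([.5562,-.1376,.1015]); 
for z in(.1393,.12,.1015,.084): print(z,proj("side",[p[0],p[1],z]))
b=proj("side",p)
for k in range(3):
    e=np.zeros(3);e[k]=.001; print(proj("side",p+e)-b)
E
```

```text
[[250 288 364 388 228 145 133 153 204 178  69  30  47  41  36  68 185 377 547 577]
 [232 252 307 325 208 152 156 168 215 154  71  27  46  40  46  62 187 394 547 571]
 [244 234 263 267 231 163 151 184 214 157  97  66  77  67  84 127 242 422 549 576]
 [239 247 244 239 225 169 167 175 203 203 173 158 164 145 171 245 380 502 568 572]
 [229 238 245 249 238 185 164 175 195 188 194 180 183 195 236 358 504 559 581 575]
 [208 214 227 245 257 224 208 198 185 190 204 200 213 271 354 472 547 578 580 578]
 [211 238 235 245 240 250 256 214 188 200 207 229 327 423 485 525 548 565 579 583]
 [220 215 224 244 235 249 252 212 193 217 205 255 403 505 537 541 551 556 570 584]
 [205 217 218 240 260 244 243 213 195 216 204 268 432 529 539 543 543 550 557 581]
 [206 204 202 233 232 229 224 202 196 212 201 294 480 535 538 541 540 538 552 559]
 [190 192 203 198 194 189 176 178 205 213 201 316 506 550 540 538 539 539 546 554]
 [162 139 147 137 131 119 143 174 201 217 217 327 519 558 543 535 546 545 538 547]
 [105  90 139 151 217 215 191 187 195 210 208 324 523 560 555 542 534 543 541 542]
 [182 202 229 283 404
[... 781 characters left out ...]
79 291 312 317 348 421 500]
 [188 198 273 409 442 440 352 267 231 219 218 207 238 274 283 306 312 320 345 431]
 [170 180 239 361 456 485 443 383 300 254 222 237 246 266 277 279 288 291 294 362]
 [169 176 233 363 481 510 512 481 414 284 242 252 270 271 272 267 270 268 268 298]
 [159 173 219 351 494 539 530 521 488 357 302 302 270 268 269 258 258 268 260 278]
 [166 164 210 328 479 525 530 524 516 451 427 383 291 236 217 212 228 249 267 269]
 [167 166 193 283 414 507 525 532 526 514 506 433 282 213 158 157 172 222 274 256]]
0.1393 [364.14 211.29   1.12]
0.12 [363.81 218.22   1.13]
0.1015 [363.5  224.72   1.15]
0.084 [363.21 230.77   1.16]
[ 0.4 -0.1  0. ]
[-0.19 -0.25  0.  ]
[ 0.02 -0.35 -0.  ]
```

jog_arm --pt "-0.0015 0 0.02 0 0 0" --pt "-0.0015 0 0.035 0 0 0" --pt "-0.0015 0 0.045 0 0 0" --pt "-0.0015 0 0.051 0 0 0" --pt "-0.0015 0 0.056 0 0 0" --pt "-0.0015 0 0.06 0 0 0" --pt "-0.0015 0 0.064 0 0 0" --pt "-0.0015 0 0.067 0 0 0"

```text
t: 15.65
ee_pos: [0.5564, -0.1382, 0.1308]
tcp_rot: [[-0.953, 0.304, 0.0], [0.304, 0.953, 0.0], [-0.0, 0.0, -1.0]]
force: [-0.0, -0.5, -1.3]
gripper_width: 0.03
```

jog_arm --pt "0 0 0.003 0 0 0" --pt "0 0 0.007 0 0 0" --pt "0 0 0.011 0 0 0" --pt "0 0 0.015 0 0 0" --pt "0 0 0.019 0 0 0" --pt "0 0 0.023 0 0 0" --pt "0 0 0.026 0 0 0" --pt "0 0 0.029 0 0 0"

```text
t: 16.65
ee_pos: [0.5564, -0.1382, 0.122]
tcp_rot: [[-0.953, 0.304, 0.0], [0.304, 0.953, 0.0], [-0.0, 0.0, -1.0]]
force: [-0.1, 0.4, -2.3]
gripper_width: 0.0294
```

jog_arm --pt "0 0 0.003 0 0 0" --pt "0 0 0.008 0 0 0" --pt "0 0 0.013 0 0 0" --pt "0 0 0.018 0 0 0" --pt "0 0 0.023 0 0 0" --pt "0 0 0.028 0 0 0" --pt "0 0 0.033 0 0 0" --pt "0 0 0.037 0 0 0"

```text
t: 17.65
ee_pos: [0.5564, -0.1382, 0.1109]
tcp_rot: [[-0.953, 0.304, 0.0], [0.304, 0.953, 0.0], [-0.0, 0.0, -1.0]]
force: [-0.1, -0.5, -1.0]
gripper_width: 0.0296
```

jog_arm --pt "0 0 0.004 0 0 0" --pt "0 0 0.01 0 0 0" --pt "0 0 0.016 0 0 0" --pt "0 0 0.022 0 0 0" --pt "0 0 0.028 0 0 0" --pt "0 0 0.034 0 0 0" --pt "0 0 0.038 0 0 0" --pt "0 0 0.041 0 0 0"

```text
t: 18.65
ee_pos: [0.5564, -0.1382, 0.0986]
tcp_rot: [[-0.953, 0.304, 0.0], [0.304, 0.953, 0.0], [-0.0, 0.0, -1.0]]
force: [0.3, -0.3, -0.9]
gripper_width: 0.0294
```

jog_arm --pt "0 0 0.002 0 0 0" --pt "0 0 0.004 0 0 0" --pt "0 0 0.006 0 0 0" --pt "0 0 0.008 0 0 0" --pt "0 0 0.009 0 0 0" --pt "0 0 0.01 0 0 0" --pt "0 0 0.01 0 0 0" --pt "0 0 0.01 0 0 0"

```text
t: 19.65
ee_pos: [0.5564, -0.1382, 0.0957]
tcp_rot: [[-0.953, 0.304, 0.0], [0.304, 0.953, 0.0], [-0.0, 0.0, -1.0]]
force: [0.6, -0.2, -0.5]
gripper_width: 0.0296
```

Just about seated; feel another 1.2 mm slowly.

jog_arm --pt "0 0 0.001 0 0 0" --pt "0 0 0.002 0 0 0" --pt "0 0 0.003 0 0 0" --pt "0 0 0.004 0 0 0" --pt "0 0 0.004 0 0 0" --pt "0 0 0.004 0 0 0" --pt "0 0 0.004 0 0 0" --pt "0 0 0.004 0 0 0"

```text
t: 20.65
ee_pos: [0.5565, -0.1382, 0.0956]
tcp_rot: [[-0.953, 0.304, 0.001], [0.304, 0.953, -0.0], [-0.001, 0.0, -1.0]]
force: [-3.0, 1.3, 7.9]
gripper_width: 0.0298
```

jog_arm --pt "0 0 0 0 0 0" --pt "0 0 0 0 0 0" --pt "0 0 0 0 0 0" --pt "0 0 0 0 0 0" --pt "0 0 0 0 0 0" --pt "0 0 0 0 0 0" --pt "0 0 0 0 0 0" --pt "0 0 0 0 0 0" --fingers 0.7

```text
t: 21.65
ee_pos: [0.5564, -0.1382, 0.0945]
tcp_rot: [[-0.953, 0.304, 0.0], [0.304, 0.953, 0.0], [-0.0, 0.0, -1.0]]
force: [1.1, -0.7, 0.6]
gripper_width: 0.0596
```

```bash
python3 - <<'E'
from h import *
s=r.observe(); print(s["t"],s["ee_pos"],s["force"],s["gripper_width"])
I,D=shot("side","side7")
cv2.imwrite("pics/side7c.png",cv2.resize(I[170:260,310:410],None,fx=6.6,fy=6.6,interpolation=2)[...,::-1])
E
```

```text
21.65 [ 0.55639441 -0.13818083  0.09453551] [ 1.1030841  -0.71268505  0.55896966] 0.05957297703765323
```

View pics/side7c.png

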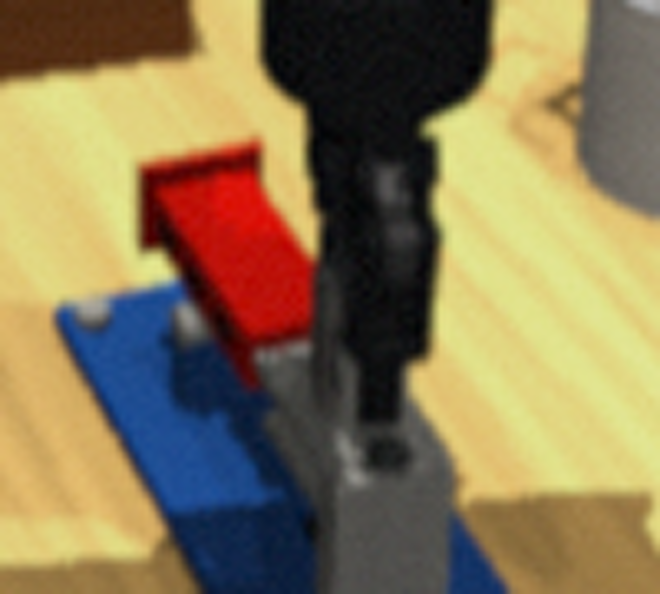

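jog_arm --pt "0 0 -0.03 0 0 0" --pt "0 0 -0.08 0 0 0" --pt "0 0 -0.15 0 0 0" --pt "0 0 -0.25 0 0 0" --pt "0 0.1 -0.35 0 0 0" --pt "0.1 0.3 -0.4 0 0 0" --pt "0.2 0.5 -0.4 0 0 0" --pt "0.3 0.65 -0.4 0 0 0"

```text
t: 22.7
ee_pos: [0.5307, 0.0747, 0.2162]
tcp_rot: [[-0.952, 0.305, 0.003], [0.305, 0.952, 0.001], [-0.003, 0.002, -1.0]]
force: [0.1, 0.2, 0.0]
gripper_width: 0.0597
```

```bash
python3 - <<'E'
from h import *
s=r.observe(); print(s["t"],s["ee_pos"],s["force"],s["gripper_width"])
I,D=shot("side","side8"); I2,D2=shot("top","top8")
cv2.imwrite("pics/side8c.png",cv2.resize(I[150:260,310:410],None,fx=5.4,fy=5.4,interpolation=2)[...,::-1])
cv2.imwrite("pics/side8.png",I[...,::-1])
cv2.imwrite("pics/top8c.png",cv2.resize(I2[130:230,290:420],None,fx=5.5,fy=5.5,interpolation=2)[...,::-1])
C=cloud("top",D2); m=(C[...,2]>.1)&(C[...,2]<.16); m[:165]=0;m[200:]=0;m[:,:350]=0;m[:,395:]=0
print(m.sum(),C[m].mean(0),np.median(C[m][:,2]))
E
```

```text
22.7 [0.53073449 0.07467339 0.2162441 ] [0.12298192 0.22749546 0.04716614] 0.05967052408382244
237 [ 0.55182603 -0.13523118  0.13330855] 0.13702812720867397
```

View pics/side8c.png

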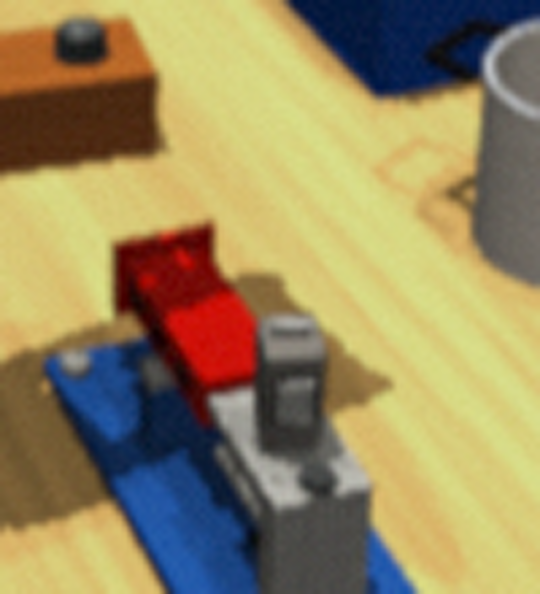

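View pics/top8c.png

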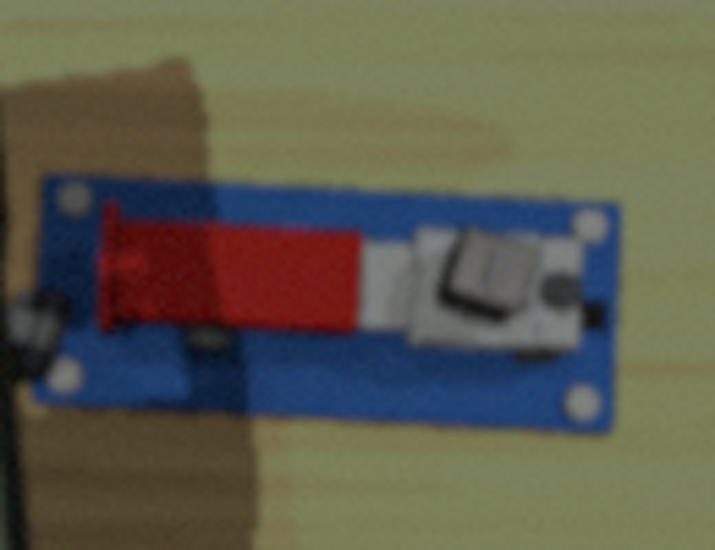

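View pics/side8.png

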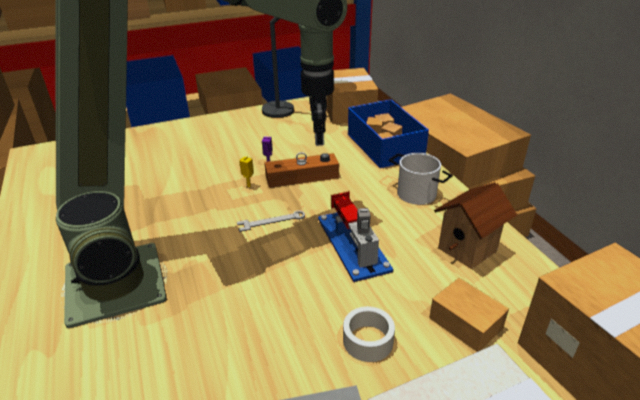

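```bash
python3 - <<'E'
from h import *
z=np.load("pics/top8.npz"); I=z["I"].astype(int); D=z["D"]
k=(I[...,0]-I[...,1])/(I.sum(-1)+1.); o=[]
for v in range(174,187):
    row=k[v,330:368]; j=np.where(row>.12)[0].max(); o.append(330+j+(row[j]-.12)/(row[j]-row[j+1]))
print(onz("top",np.median(o),181,.086)*1000)
Z=cloud("top",D)[...,2]; print(np.median(Z[175:183,375:384]))
E
python3 -c "
from plant import r; s=r.observe(); print(s['t'],s['force'],abs(s['joint_velocities']).max() if hasattr(s['joint_velocities'],'max') else s['joint_velocities'])"
```

```text
[554.19915041 -90.9261978   86.        ]
0.13820892637104992
22.8 [ 0.2404269  -1.40059444  0.38226999] 0.08198965389004688
```

jog_arm --pt "0 0 0 0 0 0" --pt "0 0 0 0 0 0" --pt "0 0 0 0 0 0" --pt "0 0 0 0 0 0" --pt "0 0 0 0 0 0" --pt "0 0 0 0 0 0" --pt "0 0 0 0 0 0" --pt "0 0 0 0 0 0"

```text
t: 23.8
ee_pos: [0.5305, 0.0728, 0.2145]
tcp_rot: [[-0.953, 0.304, 0.0], [0.304, 0.953, 0.0], [-0.0, 0.0, -1.0]]
force: [-0.1, 0.1, 0.2]
gripper_width: 0.0599
```

Beam edge is unchanged from home (-90.9 mm), and the handle top is at 138.2 mm against the 138 mm expected with the flange seated. Handing in.

```bash
python3 -c "
from plant import r; print(r.sign_off())"
```

```text
the job is handed in; nothing more can be done
None
```

The beam is home and the ball-lock pin is through the clevis with its flange down. I handed the job in at about 24 s. I did not pull on the pin to prove that it is locked.

**Beam:** I pushed it about 32 mm until it stopped against about 10 N without moving further. The last picture shows its edge still at the home position (y −90.9 mm, the same as at the stop).

**Pin:** I gripped it by its two y sides at 40 N. The fingers read 29.6 mm, so the button was fully in. It went down the holes with no noticeable resistance until the flange touched at about 8 N, and then I let go. The highest force I read on the stand, head or beam was about 10 N. I only saw forces at the end of each move.

**Last checks:**
- **Flange:** the handle top measures 138.2 mm, against 138 mm expected with the flange on the clevis.
- **Lock:** the button looks sprung out in the side view, but the balls under the lower ear cannot be seen.
- **Bench:** everything else on the bench looks undisturbed in the side picture, and the arm is clear.

**Disagreement:** the two cameras placed the hole about 2.7 mm apart in x. I aligned the pin and hole using the side camera alone.

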